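# Take the warm roll from the toaster oven with tongs

## Robot

A 6-joint arm with a two-finger parallel gripper is mounted at the origin on the work surface. World frame = base frame: x ahead of the robot, y to its left, z up, the work surface at z = 0. Lengths are in m, angles in rad, forces in N, time in s.
With the tool pointing down it reaches from about 0.375 to 0.9 m from the base axis. Payload 3.1 kg.
Tool frame: the origin (TCP) lies midway between the tips of the shut fingers; the grasp point (between the pads) lies 19 mm behind it; z points along the fingers, y is the line along which they close (so a half turn about z gives the same grasp; the last joint's range is limited). The gripper opens to 87 mm and grips with 3 to 60 N. Pads are 19 mm wide; open, the fingers measure 117 mm over their backs; the gripper's body (75 mm by 190 mm) begins 51 mm behind the grasp point.
Start: joints at [1.075, 0.527, 1.433, -0, 1.181, -0.178], TCP at [0.195, 0.594, 0.223] pointing down, gripper open.
Joint ranges: [-3.08, 3.08], [-0.75, 2.2], [0.22, 2.44], [-1.43, 4.57], [0, 2.65], [-2.85, 2.85]. Speed limits (rad/s): [2.79, 2.79, 3.14, 3.14, 3.14, 3.14].

## Interface

Orientations are given as a unit quaternion [x, y, z, w].
In Python, from rig import status, imaging, order gives the robot as it stands.
- The arm moves only by the tool arm_command, never from a script. Its argument "deltas" is one flat list of numbers, 5 for each row, row after row: the opening, from -1 (shut) to 1 (fully open), so that 0 is half open, then the shift along the tool's x, y, z in m, then the turn about the tool's z in rad. In form: [gripper, tx, ty, tz, roll, gripper, tx, ty, tz, roll, ...]. A call has 1 to 12 rows; each row shifts and turns the commanded pose from where the row before left it, along the tool's axes as they then stand; what a row does not reach is not made up. A row lasts 1/8 s, in which the tool goes at most 62.5 mm and 10.7 degrees, less where a joint would pass 70% of its speed; a pose out of reach is approached as far as the arm can. A call with a gripper value outside its range is refused whole. The fingers move at their own pace and stop on an object; "newtons" is the grip in N (left out, the last holds). Time passes only in rows, so rows that do not move let the fingers close. It gives the time, the measured TCP pose, the force, the opening and the grip force at its end, in the units of the state.
- status.get_obs(): the state, without advancing time (a new reading comes with each control period).
- imaging.camera(name): name is "scene" or "top" or "wrist"; returns (picture, depth): 480x640x3 uint8, red, green, blue; 480x640 float32, m along the optical axis (not along the pixel's ray), 0 where there is no reading.
- imaging.camera_params(name): a dict with "intrinsics" (3x3 intrinsics, pixels), "camera_from_world" (4x4, takes a point from world to camera coordinates). Camera axes: x right, y up, looking along -z (the intrinsics and any distortion apply to the point x, -y, -z); pixel columns grow to the right and rows downward; lengths in m; the calibration is good to about 2 mm. A picture is of the moment at which its call begins: read the wrist's pose just before it. camera_params takes no time and is no camera call; for the wrist camera it gives the pose at the moment of the call.
- order.hand_in(): hands the job in; it is judged then, once.
The state is a dict: "time": time; "q": joint angles; "joint_velocities": joint speeds; "joint_torque": joint torques, N m; "position": TCP position; "tool_rot": TCP orientation; "ft_force": force on the tool from outside, world axes, zero at the start; "moment": the same for the moment, N m; "grip_width": finger opening in m; "grip_force": force on a finger pad.
Only numpy, scipy, OpenCV 4.12 (cv2) and the standard library are available. Lean on these libraries where they do the work, as an engineer would, in place of code of your own. Each camera call takes 0.05 s, during which the arm holds its last target. There are 200 camera calls.

## Task

First pull the toaster oven's wire rack out by its loop until it clicks into its stop, and leave it out. Then pick up the kitchen tongs, close them on the small round bread roll (not the long one), lift it fairly level to at least a hand's breadth (10 cm) above the rack, and finish while still holding it there in the tongs, clear of the oven. Touch the bread with the tongs only, and leave the long roll on the rack and everything else on the counter where it is.

Things in the scene. Friction and masses are not known exactly. Their poses are not given: they have to be found in the camera images.
- oven: compact steel toaster oven, fixed, 420 mm wide, 265 deep, 215 high. Origin on the counter under the middle of the cavity mouth, in the front plane; -x points out of the mouth, y along the front (knob panel y = -145 to -255 mm), z up. Cavity y = -145 to 145, z = 48 to 193 mm. Its door is open and lies flat in front, x = 0 to -156 mm, top at z = 46 mm.
- rack (a joint): how far the wire rack is slid out of the oven (m): 0 in, grows outward (oven -x), stop at 0.150; starts at 0.03 to 0.05. Rubbing 1 to 2 N; from 0.129 to 0.147 it rides over a sprung roller catch (about 6 N) and then stays caught. Rack top 105 mm above the counter, 276 mm wide, 215 mm deep, front rail at oven x = -(joint value).
- rack_bar (a point): middle of the front bar of the rack's flat pull loop: round bar 8 mm thick, 120 mm long along the oven's y, centre 101 mm above the counter, 50 mm in front of the rack's front rail; the loop's top is level with the rack top and it is open between bar and rail (about 43 mm). Free below it for 50 mm, down to the open door. Moves with the rack.
- tongs: plain steel sprung kitchen tongs, 204 mm long, 115 g, flat on the counter; two arms pivoted at the back. Origin at the pivot, on the underside; at rest x runs along the centre line to the heads, z up. Heads and pivot are 24 mm high, the arms 16 mm (z = 4 to 20 mm). This body is the arm on the +y side: closed by the joint value q, the centre line lies q/2 about +z from its x axis.
- tongs_arm (a joint): closing q of the tongs (rad): 0 at rest (sprung open), 0.44 shut. Gripped 100 mm from the pivot, the width over the arms is about 59 mm - 100 mm x q; closing begins at about 6 N and takes 7 to 8 N at q = 0.2; force beyond that presses on what the heads hold. The round roll is held at q of about 0.2. Let go, they spring open.
- tongs_grip (a point): where to grip the tongs: on the centre line at rest, 100 mm from the pivot and 12 mm above the underside; the arms are straight from 70 to 130 mm and 59 mm wide over the outside at rest (slightly splayed towards the heads). The balance point lies near 110 mm. Moves with the +y arm.
- tongs_heads (a point): middle between the two cupped heads at rest, 185 mm from the pivot, 12 mm above the underside. The heads reach from 166 to 204 mm, 24 mm high; the free gap at rest is about 98 mm in the middle of the cups and 82 mm between their front lips. Moves with the +y arm.
- roll: small round bread roll with a cross cut on top, 52 mm in diameter, 41.5 mm high, 45 g, firm, widest from 12 to 22 mm above its flat underside. Origin in the middle of the underside, z up. It stands on the rack, on its left or right half, at the start just inside the oven's mouth.
- finger_roll: long bread roll with three slanting cuts, 92 x 44 x 36 mm (x along its length), origin in the middle of its underside, z up; it lies on the other half of the rack, roughly in the direction in which the rack slides. To be left on the rack.
- mug: white mug, 82 mm in diameter, 95 mm high, origin under its centre; bystander.
- plate: white plate, 170 mm in diameter, 18 mm high, origin under its centre; bystander.
- jam_jar: closed jam jar, 62 mm in diameter, 85 mm high, origin under its centre; bystander.
- spoon: steel spoon lying on the counter, 160 mm long along its x, origin near its middle; bystander.
- tape_dispenser: grey desk tape dispenser, 100 x 50 x 68 mm, origin under its centre; bystander.
- pen_cup: black cup with three pens, 76 mm in diameter, 95 mm high (pens to 150), origin under its centre; bystander.
There are look-alikes about, which are no part of the job. What is shaped like the tongs but yellow is not meant. What is shaped like the roll but green is not meant.

How it is judged:
By the outcome, as a careful person would: the job done as asked, in the order asked, and still so for the second after the job is handed in, while the arm keeps its last pose, push and grip.
It also fails if it takes over 50 s, if anything falls off the work surface, if the arm or the gripper's body presses on something with over 40 N, if the wrist force passes 120 N, or if a joint passes its speed limit or range.

## Working session

There is one attempt and no reset: what is moved stays moved. The work goes in short steps, Python scripts to look and compute and a tool call to move; the robot and the scene stay as the last step left them, time stands still between calls to the robot, and variables do not carry over. Pictures are saved under pics/ and viewed, at most 11 in all, crops included, and the job is handed in when it is done.

Besides the shell and the picture viewer there is one more tool, called after "Call:" in YAML: its name, and indented under it one key for each argument. arm_command: Moves the arm, as the interface text tells. Its arguments: {"type":"object","properties":{"deltas":{"type":"array"},"newtons":{"type":"number"}},"required":["deltas"]}

```bash
mkdir -p pics; cat > h.py <<'E'
import numpy as np, cv2
from rig import status, imaging, order
def cam(n):
    P=imaging.camera_params(n); a,d=imaging.camera(n); return a,d,P
def save(a,f): cv2.imwrite('pics/'+f,cv2.cvtColor(a,cv2.COLOR_RGB2BGR))
def px2w(P,d,u,v,z=None):
    K=np.array(P['intrinsics']);T=np.linalg.inv(np.array(P['camera_from_world']))
    r=np.array([(u-K[0,2])/K[0,0],-(v-K[1,2])/K[1,1],-1.])
    if z is None:
        return (T@np.r_[r*d[int(v),int(u)],1])[:3]
    D=T[:3,:3]@r; o=T[:3,3]; return o+D*(z-o[2])/D[2]
E
python3 - <<'E'
from h import *
for n in('top','scene'):
    a,d,P=cam(n); save(a,n+'1.png'); np.savez(n+'1.npz',a=a,d=d,**{k:P[k] for k in('intrinsics','camera_from_world')}); print(P)
o=status.get_obs();print(o)
E
```

```text
{'intrinsics': array([[494.93835015,   0.        , 314.65263796],
       [  0.        , 494.93835015, 243.55605528],
       [  0.        ,   0.        ,   1.        ]]), 'camera_from_world': array([[ 2.47300414e-02, -9.99693629e-01,  1.03596267e-03,
        -1.36787408e-01],
       [ 9.86345378e-01,  2.45685927e-02,  1.62847104e-01,
        -5.94355725e-01],
       [-1.62822665e-01, -3.00539865e-03,  9.86650773e-01,
        -1.34502836e+00],
       [ 0.00000000e+00,  0.00000000e+00,  0.00000000e+00,
         1.00000000e+00]])}
{'intrinsics': array([[470.6739039 ,   0.        , 321.77362597],
       [  0.        , 470.6739039 , 239.51957278],
       [  0.        ,   0.        ,   1.        ]]), 'camera_from_world': array([[-0.06300561,  0.99795497, -0.0107783 ,  0.17068064],
       [-0.72160468, -0.03809248,  0.69125657,  0.36833795],
       [ 0.68943236,  0.05133071,  0.72252902, -1.6348931 ],
       [ 0.        ,  0.        ,  0.        ,  1.        ]])}
{'time': 0.1, 'q': array([ 1.07547884e+00,  5.28404813e-01,  1.43374080e+00,  7.34378672e-06,
        1.18139558e+00, -1.78498297e-01]), 'joint_velocities': array([ 0.00086099, -0.00328288, -0.00145393,  0.00116319, -0.00065092,
        0.00071748]), 'joint_torque': array([-5.36253920e-04, -4.40988028e+01, -1.77151465e+01,  6.34591095e-02,
        5.33583225e-02, -5.85564339e-05]), 'position': array([0.19437541, 0.59333159, 0.22166068]), 'tool_rot': array([ 1.57749218e-01,  9.87478726e-01, -9.18372279e-04, -3.25268498e-04]), 'ft_force': array([ 0.1723549 ,  0.20440413, -0.31065653]), 'moment': array([-0.07599559,  0.00313007, -0.0824014 ]), 'grip_force': 0.0, 'grip_width': 0.0870611772747689}
```

View pics/top1.png

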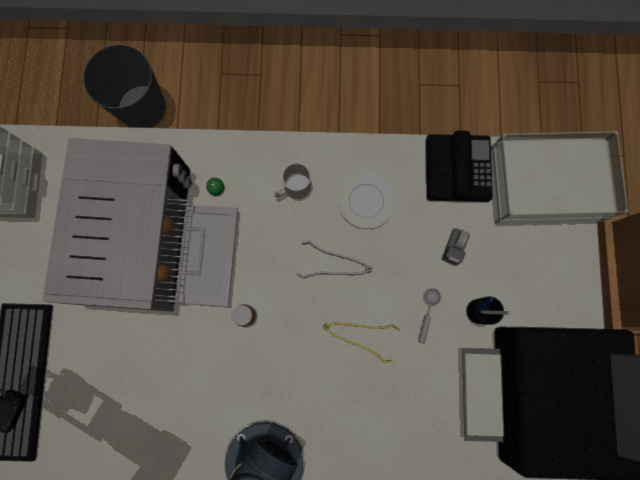

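View pics/scene1.png

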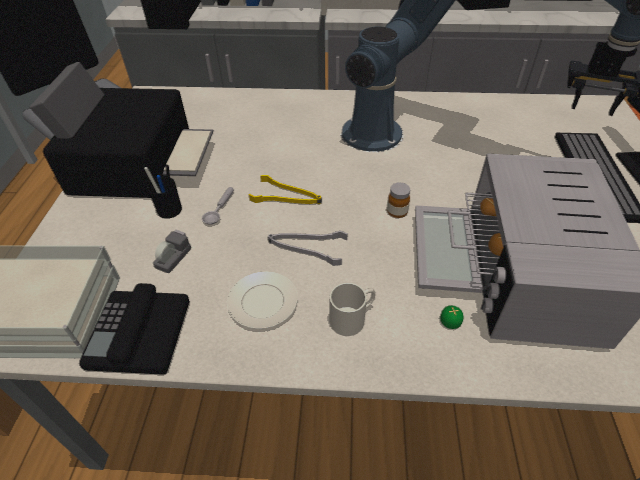

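The top picture shows the steel tongs with pivot (369,269) and heads (305,243) and (300,275), the yellow look-alike with pivot (326,326), the loop bar near (204,250) and the oven mouth facing right. The two breads are at (168,225) and (163,271), and the green look-alike is at (215,186). Candidates for the tongs are steel (369,269) or yellow (326,326), and I choose steel. For the roll they are (168,225), (163,271) or green (215,186), and a close crop should settle it.

```bash
python3 - <<'E'
from h import *
z=np.load('top1.npz');a=z['a'];s=np.load('scene1.npz')['a']
c=cv2.resize(a[190:320,140:390],None,fx=3.2,fy=3.2,interpolation=cv2.INTER_CUBIC);c=cv2.convertScaleAbs(c,alpha=1.6);save(c,'c1.png')
c=cv2.resize(s[170:300,400:540],None,fx=4,fy=4,interpolation=cv2.INTER_CUBIC);c=cv2.convertScaleAbs(c,alpha=1.6);save(c,'c2.png')
E
```

```text
(no output)
```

View pics/c1.png

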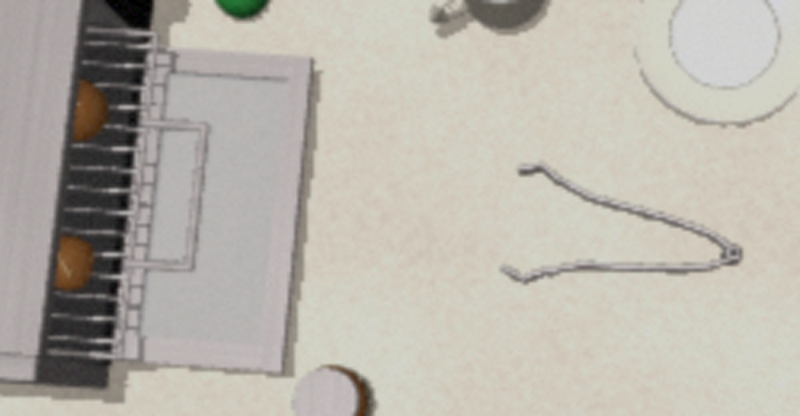

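View pics/c2.png

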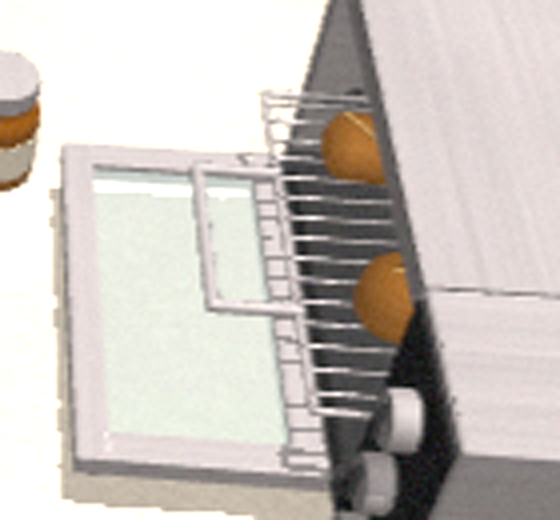

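Crop c1 shows the loop bar from (207,124) to (190,268), the tongs pivot at (733,254), and the heads at about (530,168) and (515,275). Crop c2 shows two similar bread domes that can't be told apart until the rack is out. Computing poses.

```bash
python3 - <<'E'
from h import *
z=np.load('top1.npz')
f=lambda u,v,h:px2w(z,None,140+u/3.2,190+v/3.2,h)[:2].round(4)
b1,b2=f(207,124,.105),f(190,268,.105);print('bar',b1,b2,(b1+b2)/2,np.hypot(*(b1-b2)))
d1,d2=f(314,58,.046),f(286,374,.046);print('door',d1,d2);e=d1-d2;print('oven yaxis-dir angle',np.arctan2(*e[::-1]),np.arctan2(*(b1-b2)[::-1]),np.hypot(*e))
p=f(733,254,.024);h1=f(530,168,.02);h2=f(513,275,.02);print('tongs',p,h1,h2)
m=(h1+h2)/2-p;print(m,np.hypot(*m),np.arctan2(m[1],m[0]))
for n,uv in dict(jar=(330,395),mug=(505,0),).items(): print(n,f(*uv,.09))
print('rollA',f(88,110,.13),'rollB',f(72,262,.13))
E
```

```text
bar [0.6216 0.1772] [0.4988 0.1839] [0.5602  0.18055] 0.12298264105149151
door [0.6951 0.099 ] [0.4149 0.1092]
oven yaxis-dir angle -0.03638650277956718 -0.0545062183493498 0.28038559164122545
tongs [ 0.5311 -0.2784] [ 0.6047 -0.0959] [ 0.508  -0.0834]
[0.02525 0.18875] 0.19043141810111058 1.4378110303196494
jar [0.397  0.0641]
mug [ 0.7405 -0.0716]
rollA [0.6262 0.2712] rollB [0.4989 0.2751]
```

Call:
arm_command:
  deltas: [-1,0,0,-0.016,0.186,-1,0,0,-0.016,0.186,-1,0,0,-0.016,0.186,-1,0,0,-0.016,0.186,-1,0,0,-0.016,0.186,-1,0,0,-0.016,0.186,-1,0,0,-0.016,0.186,-1,-0.03,0.032,0,0,-1,-0.03,0.032,0,0,-1,-0.03,0.032,0,0,-1,-0.03,0.032,0,0,-1,-0.03,0.032,0,0]
  newtons: 10

```text
time: 1.6
position: [0.3479, 0.4351, 0.3341]
tool_rot: [0.724, 0.69, -0.0, -0.0]
ft_force: [0.5, 0.0, -0.1]
grip_width: 0.0008
grip_force: 0.0
```

Call:
arm_command:
  deltas: [-1,-0.03,0.032,0,0,-1,-0.03,0.032,0,0,-1,-0.03,0.032,0,0,-1,-0.03,0.032,0,0,-1,-0.03,0.032,0,0,-1,-0.03,0.032,0,0,-1,-0.03,0.032,0,0,-1,0,0,0,0]

```text
time: 2.6
position: [0.5628, 0.2134, 0.3336]
tool_rot: [0.725, 0.688, -0.0, 0.0]
ft_force: [-0.2, -0.2, 0.3]
grip_width: 0.0006
grip_force: 0.0
```

```bash
python3 - <<'E'
from h import *
a,d,P=cam('wrist'); save(cv2.convertScaleAbs(a,alpha=1.4),'w1.png'); np.savez('w1.npz',a=a,d=d,**{k:P[k] for k in('intrinsics','camera_from_world')})
E
```

```text
(no output)
```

View pics/w1.png

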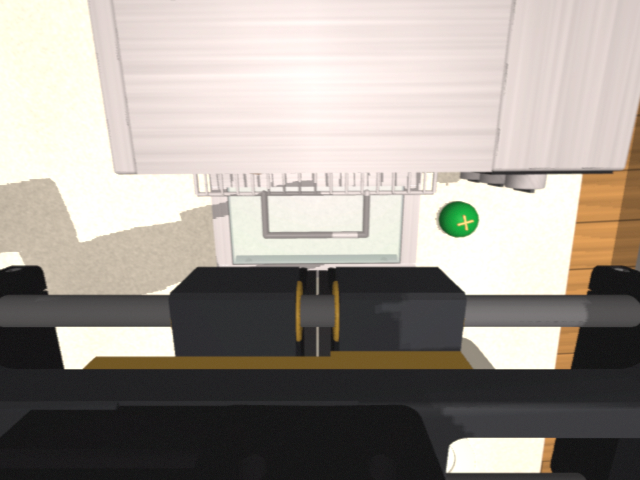

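The wrist view shows the loop bar from (265,236) to (368,236) and the front rail at about row 193.

```bash
python3 - <<'E'
from h import *
z=np.load('w1.npz')
for u,v,h in((265,236,.105),(368,236,.105),(317,193,.105),(205,193,.105),(430,193,.105),(225,266,.046),(410,266,.046)): print(px2w(z,None,u,v,h)[:2].round(4))
from scipy.spatial.transform import Rotation as R
o=status.get_obs();print(o['position'],R.from_quat(o['tool_rot']).as_matrix().round(3))
E
```

```text
[0.4991 0.1866]
[0.6219 0.1801]
[0.5638 0.2345]
[0.4345 0.2413]
[0.6942 0.2277]
[0.4288 0.1319]
[0.6886 0.1182]
[0.56128618 0.21477258 0.33364382] [[ 0.051  0.999 -0.002]
 [ 0.999 -0.051  0.   ]
 [-0.    -0.002 -1.   ]]
```

Call:
arm_command:
  deltas: [-1,-0.006,0,0.04,0,-1,0,0,0.05,0,-1,0,0,0.05,0,-1,0,0,0.05,0,-1,0,0,0.04,0,-1,0,0,0.024,0,-1,0,0,0,0]

```text
time: 3.52
position: [0.5579, 0.2106, 0.0786]
tool_rot: [0.723, 0.69, -0.002, -0.002]
ft_force: [0.2, -0.9, 0.7]
grip_width: 0.0004
grip_force: 0.0
```

Call:
arm_command:
  deltas: [-1,-0.012,0,0,0,-1,-0.012,0,0,0,-1,-0.012,0,0,0,-1,-0.012,0,0,0,-1,-0.012,0,0,0,-1,-0.012,0,0,0,-1,0,0,0,0]

```text
time: 4.4
position: [0.557, 0.1365, 0.0804]
tool_rot: [0.724, 0.689, -0.001, -0.0]
ft_force: [-0.6, 0.1, 0.3]
grip_width: 0.0001
grip_force: 0.0
```

Call:
arm_command:
  deltas: [-1,-0.01,0,0,0,-1,-0.01,0,0,0,-1,-0.008,0,0,0,-1,-0.004,0,0,0]

```text
time: 4.9
position: [0.5555, 0.1054, 0.0804]
tool_rot: [0.724, 0.69, -0.0, -0.0]
ft_force: [0.6, 1.3, -1.4]
grip_width: 0.0003
grip_force: 0.7
```

Call:
arm_command:
  deltas: [-1,-0.004,0,0,0,-1,-0.004,0,0,0]

```text
time: 5.15
position: [0.5552, 0.0986, 0.0805]
tool_rot: [0.724, 0.69, 0.001, -0.001]
ft_force: [1.4, 9.3, -0.8]
grip_width: 0.0005
grip_force: 4.4
```

Call:
arm_command:
  deltas: [-1,-0.004,0,0,0,-1,-0.004,0,0,0]

```text
time: 5.4
position: [0.555, 0.0923, 0.0805]
tool_rot: [0.724, 0.69, 0.002, -0.001]
ft_force: [0.8, 8.4, -0.9]
grip_width: 0.0005
grip_force: 3.8
```

Riding onto the catch. Continuing to the stop.

Call:
arm_command:
  deltas: [-1,-0.004,0,0,0,-1,-0.004,0,0,0]

```text
time: 5.65
position: [0.5545, 0.082, 0.0805]
tool_rot: [0.724, 0.69, -0.0, 0.0]
ft_force: [0.6, 1.0, -1.5]
grip_width: 0.0009
grip_force: 0.7
```

Call:
arm_command:
  deltas: [-1,-0.003,0,0,0,-1,-0.002,0,0,0]

```text
time: 5.9
position: [0.5543, 0.0788, 0.0806]
tool_rot: [0.725, 0.689, 0.002, -0.001]
ft_force: [1.1, 13.2, -1.6]
grip_width: 0.0001
grip_force: 6.6
```

Call:
arm_command:
  deltas: [-1,-0.003,0,0,0,-1,0,0,0,0]

```text
time: 6.15
position: [0.5543, 0.0786, 0.0806]
tool_rot: [0.725, 0.688, 0.003, -0.002]
ft_force: [1.2, 18.5, -0.7]
grip_width: 0.0004
grip_force: 9.4
```

Call:
arm_command:
  deltas: [-1,0.011,0,0,0,-1,0.009,0,0,0,-1,0,0,-0.04,0,-1,0,0,-0.05,0,-1,0,0,-0.05,0,-1,0,0,-0.05,0,1,-0.05,0,-0.03,0.04,1,-0.05,0,0,0.04,1,-0.05,0,0,0,1,-0.05,0,0,0,1,-0.05,0,0,0,1,-0.05,0,0,0]

```text
time: 7.65
position: [0.5219, -0.2061, 0.3006]
tool_rot: [0.751, 0.66, -0.0, 0.0]
ft_force: [0.7, 0.6, -0.1]
grip_width: 0.0527
grip_force: 0.0
```

Call:
arm_command:
  deltas: [1,-0.02,-0.02,0,0,1,0,0,0,0]

```text
time: 7.9
position: [0.4988, -0.223, 0.3004]
tool_rot: [0.752, 0.659, -0.001, -0.0]
ft_force: [-0.3, 1.2, 0.4]
grip_width: 0.0726
grip_force: 0.0
```

```bash
python3 - <<'E'
from h import *
a,d,P=cam('wrist'); np.savez('w2.npz',a=a,d=d,**{k:P[k] for k in('intrinsics','camera_from_world')})
t,d,P=cam('top'); np.savez('t2.npz',a=t,d=d,**{k:P[k] for k in('intrinsics','camera_from_world')})
w=cv2.convertScaleAbs(a,alpha=1.3)[:460]
c=cv2.convertScaleAbs(cv2.resize(t[190:320,130:260],None,fx=3.5,fy=3.5,interpolation=cv2.INTER_CUBIC),alpha=1.5)
save(w,'w2.png'); save(c,'t2.png')
E
```

```text
(no output)
```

View pics/w2.png

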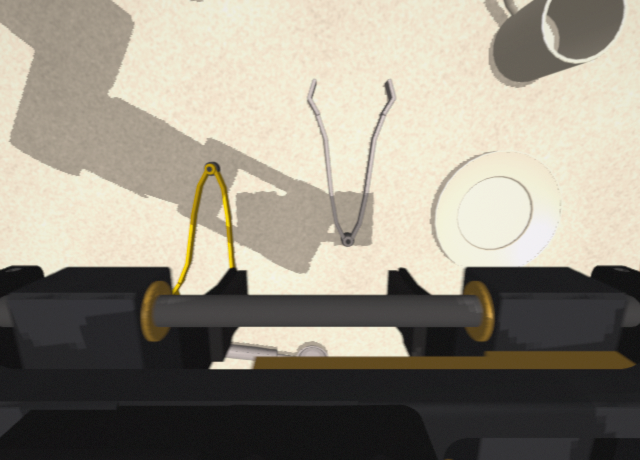

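View pics/t2.png

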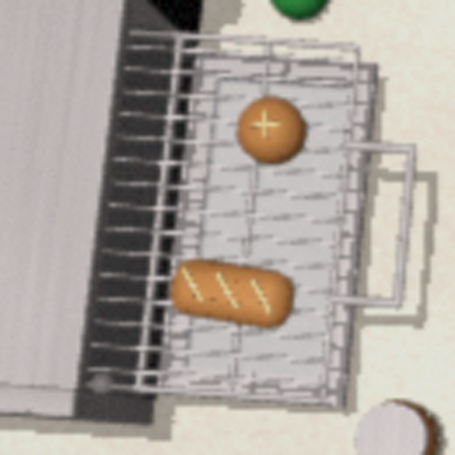

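Wrist view: the steel tongs have their pivot at (348,239) and heads at about (311,98) and (391,98). The top crop shows the rack fully out, the round roll with its cross at (271,130), and the long roll at (232,294).

```bash
python3 - <<'E'
from h import *
from scipy.spatial.transform import Rotation as R
z=np.load('w2.npz');t=np.load('t2.npz')
p=px2w(z,None,348,239,.024);h1=px2w(z,None,311,98,.022);h2=px2w(z,None,391,98,.022);m=(h1+h2)/2
v=(m-p)[:2];L=np.hypot(*v);v/=L;print('pivot',p[:2],'headsep',np.hypot(*(h1-h2)[:2]),'L',L,'ang',np.arctan2(v[1],v[0]))
g=p[:2]+v*.104;print('grip',g)
o=status.get_obs();M=R.from_quat(o['tool_rot']).as_matrix();print(o['position'],'tool x ang',np.arctan2(M[1,0],M[0,0]))
print('delta tool',M.T[:2,:2]@(g-o['position'][:2]))
f=lambda u,v,h:px2w(t,None,130+u/3.5,190+v/3.5,h)[:2].round(4)
print('roll',f(271,130,.122),'long',f(232,294,.12),f(174,285,.12),f(292,304,.12),'bar',f(412,147,.105),f(400,304,.105))
E
```

```text
pivot [ 0.53354289 -0.27409728] headsep 0.0973614778022432 L 0.17681752987731092 ang 1.4400363151794808
grip [ 0.54710321 -0.17098512]
[ 0.50024744 -0.22141779  0.30062017] tool x ang 1.4418329119752198
delta tool [0.05603981 0.03998071]
roll [0.6229 0.1662] long [0.4965 0.1885] [0.5022 0.2327] [0.4901 0.1428] bar [0.6155 0.06  ] [0.4935 0.0635]
```

Call:
arm_command:
  deltas: [1,0.028,0.02,0.04,0,1,0.028,0.02,0.05,0,1,0,0,0.05,0,1,0,0,0.05,0,1,0,0,0.04,0,1,0,0,0,0]

```text
time: 8.75
position: [0.5455, -0.1686, 0.0677]
tool_rot: [0.75, 0.661, -0.001, -0.003]
ft_force: [-0.6, 0.4, 0.2]
grip_width: 0.087
grip_force: 0.0
```

```bash
python3 - <<'E'
from h import *
a,d,P=cam('wrist'); save(cv2.convertScaleAbs(a,alpha=1.4),'w3.png')
np.savez('w3.npz',a=a,d=d,**{k:P[k] for k in('intrinsics','camera_from_world')})
E
```

```text
(no output)
```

View pics/w3.png

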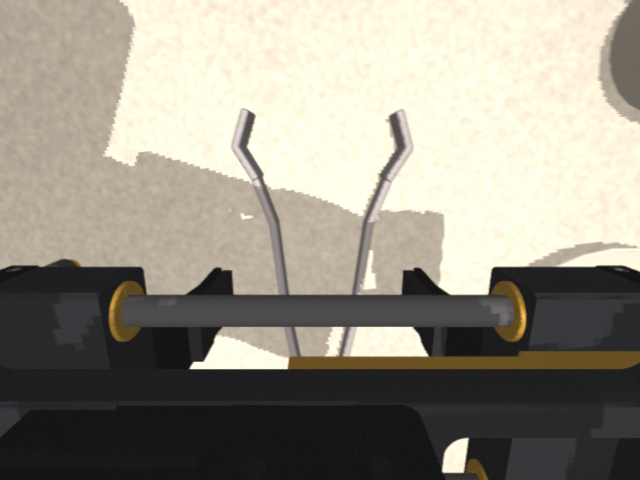

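The tongs are centred between the fingers, with heads at (240,130) and (405,130) about centre column 320. Descending and gripping lightly.

Call:
arm_command:
  deltas: [1,0,0,0.03,0,1,0,0,0.02,0,1,0,0,0.011,0,1,0,0,0,0,0.15,0,0,0,0,0.15,0,0,0,0,0.15,0,0,0,0,0.15,0,0,0,0,0.15,0,0,0,0,0.15,0,0,0,0]
  newtons: 20

```text
time: 10.05
position: [0.5473, -0.171, 0.01]
tool_rot: [0.751, 0.661, 0.0, 0.0]
ft_force: [-1.1, 0.1, 4.7]
grip_width: 0.051
grip_force: 7.6
```

Call:
arm_command:
  deltas: [0.15,0,0,-0.01,0,0.15,0,0,-0.02,0,0.15,0,0,-0.04,0,0.15,0,0,-0.05,0,0.15,0,0,-0.05,0,0.15,0,0,-0.05,0,0.15,0,0,0,0]

```text
time: 10.92
position: [0.5498, -0.1722, 0.2342]
tool_rot: [0.751, 0.66, 0.002, 0.005]
ft_force: [0.5, -0.2, -1.4]
grip_width: 0.0502
grip_force: 5.5
```

```bash
python3 - <<'E'
from h import *
a,d,P=cam('wrist'); save(cv2.convertScaleAbs(a,alpha=1.4),'w4.png')
np.savez('w4.npz',a=a,d=d,**{k:P[k] for k in('intrinsics','camera_from_world')})
o=status.get_obs();print(o['position'],o['ft_force'],o['grip_width'])
E
```

```text
[ 0.54797217 -0.17129339  0.2314755 ] [-0.46136665  0.20745724 -2.48461694] 0.05004823370192845
```

View pics/w4.png

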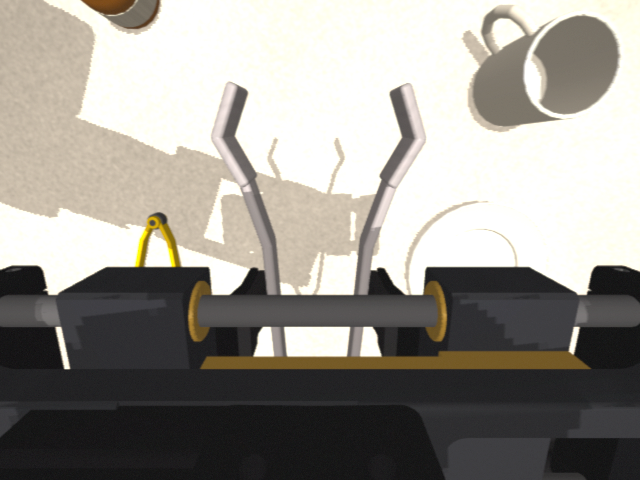

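The tongs are lifted, with heads at (222,125) and (415,125) and arms at (265,240) and (368,240). Checking their tilt and position by depth.

```bash
python3 - <<'E'
from h import *
from scipy.spatial.transform import Rotation as R
z=np.load('w4.npz');dd=z['d']
print(dd.shape)
T=np.linalg.inv(z['camera_from_world']);K=z['intrinsics']
vv,uu=np.mgrid[70:262,180:460];d=dd[70:262,180:460]
C=np.stack([(uu-K[0,2])/K[0,0]*d,-(vv-K[1,2])/K[1,1]*d,-d,np.ones_like(d)],-1)@T.T
X=C[...,:3]
pos=np.array([.548,-.1713,.2315])
q=[.751,.660,0,0];M=R.from_quat(q).as_matrix()
Y=(X-pos)@M   # tool coords
m=(Y[...,2]<.03)&(d>0)&(Y[...,0]>.01)
for a in np.arange(.02,.13,.01):
    s=m&(abs(Y[...,0]-a)<.004)
    if s.sum()>3:
        P=Y[s];L=P[P[:,1]<0];r=P[P[:,1]>0]
        f=lambda p:(round(np.median(p[:,1]),4),round(p[:,2].min(),4)) if len(p) else None
        print(round(a,2),f(L),f(r))
E
```

```text
(480, 640)
0.02 (np.float64(-0.0201), np.float64(-0.0146)) (np.float64(0.0242), np.float64(-0.0149))
0.03 (np.float64(-0.0219), np.float64(-0.0155)) (np.float64(0.026), np.float64(-0.0163))
0.04 (np.float64(-0.0249), np.float64(-0.0162)) (np.float64(0.0292), np.float64(-0.0174))
0.05 (np.float64(-0.0279), np.float64(-0.0201)) (np.float64(0.0322), np.float64(-0.0213))
0.06 (np.float64(-0.0311), np.float64(-0.0219)) (np.float64(0.0358), np.float64(-0.0231))
0.07 (np.float64(-0.0364), np.float64(-0.0226)) (np.float64(0.0411), np.float64(-0.0234))
0.08 (np.float64(-0.0353), np.float64(-0.0235)) (np.float64(0.0397), np.float64(-0.0243))
0.09 (np.float64(-0.0315), np.float64(-0.0242)) (np.float64(0.0361), np.float64(-0.025))
```

Call:
arm_command:
  deltas: [0.15,0.03,0.004,0,0,0.15,0.045,0.005,0,0,0.15,0.045,0.005,0,0,0.15,0.045,0.005,0,0,0.15,0.045,0.005,0,0,0.15,0.04,0.004,0,0,0.15,0.022,0,0,0,0.15,0,0,0,0,0.15,0,0,0,0]

```text
time: 12.1
position: [0.6091, 0.094, 0.2289]
tool_rot: [0.751, 0.66, -0.001, -0.0]
ft_force: [0.0, 0.0, -1.8]
grip_width: 0.0499
grip_force: 5.5
```

```bash
python3 - <<'E'
from h import *
from scipy.spatial.transform import Rotation as R
o=status.get_obs();a,d,P=cam('wrist'); save(cv2.convertScaleAbs(a,alpha=1.2),'w5.png')
print(o['position'],o['tool_rot'])
np.savez('w5.npz',a=a,d=d,pos=o['position'],M=R.from_quat(o['tool_rot']).as_matrix(),**{k:P[k] for k in('intrinsics','camera_from_world')})
E
```

```text
[0.60912367 0.09402911 0.22885191] [ 7.51129086e-01  6.60154681e-01 -9.18680357e-04 -2.20068636e-04]
```

View pics/w5.png

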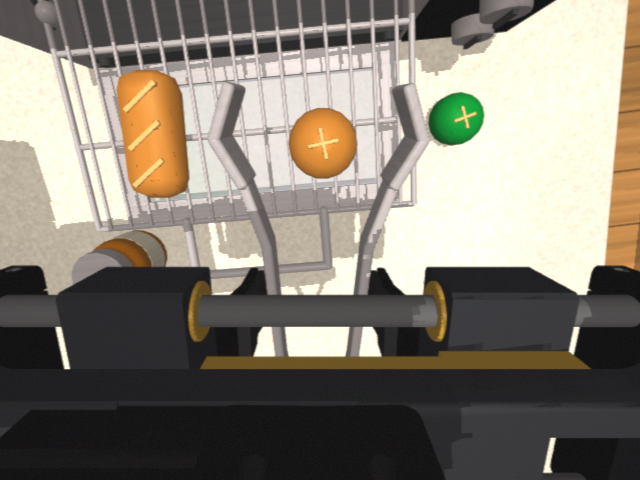

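The round roll with the cross sits at (323,143), between the heads at (220,130) and (418,130). The long roll is clear at (153,133).

```bash
python3 - <<'E'
from h import *
z=np.load('w5.npz')
for h in(.122,.135): 
    w=px2w(z,None,323,143,h);print(w,((w-z['pos'])@z['M']).round(4))
for u,v in((217,135),(422,135),(235,88),(402,88),(323,143)):
    print(u,((px2w(z,z['d'],u,v)-z['pos'])@z['M']).round(4))
E
```

```text
[0.62297015 0.16695985 0.122     ] [0.0742 0.0045 0.1068]
[0.62272958 0.16670458 0.135     ] [0.0739 0.0043 0.0938]
217 [ 0.0743 -0.0398 -0.0222]
422 [ 0.0743  0.0415 -0.0223]
235 [ 0.0915 -0.0314 -0.0228]
402 [ 0.0915  0.0324 -0.0225]
323 [0.0736 0.0041 0.0812]
```

Call:
arm_command:
  deltas: [0.15,0.002,0.003,0.02,0,0.15,0,0,0.03,0,0.15,0,0,0.03,0,0.15,0,0,0.02,0,0.15,0,0,0.013,0,0.15,0,0,0,0,0.15,0,0,0,0]

```text
time: 13.02
position: [0.6137, 0.0965, 0.1174]
tool_rot: [0.751, 0.66, 0.001, 0.001]
ft_force: [0.2, 0.9, -1.1]
grip_width: 0.0505
grip_force: 5.5
```

Call:
arm_command:
  deltas: [0.15,0,0,0.003,0,0.15,0,0,0,0,-0.1,0,0,0,0,-0.3,0,0,0,0,-0.5,0,0,0,0,-1,0,0,0,0,-1,0,0,0,0,-1,0,0,0,0,-1,0,0,0,0,-1,0,0,0,0]
  newtons: 25

```text
time: 14.28
position: [0.6128, 0.0969, 0.1136]
tool_rot: [0.751, 0.66, -0.0, -0.0]
ft_force: [-0.9, 0.8, 1.8]
grip_width: 0.0387
grip_force: 25.0
```

Call:
arm_command:
  deltas: [-1,0,0,-0.006,0,-1,0,0,-0.012,0,-1,0,0,-0.02,0,-1,0,0,-0.025,0,-1,0,0,-0.025,0,-1,0,0,-0.025,0,-1,-0.01,0,-0.025,0,-1,-0.015,0,-0.012,0,-1,-0.01,0,-0.005,0,-1,-0.005,0,0,0,-1,0,0,0,0,-1,0,0,0,0]

```text
time: 15.78
position: [0.6075, 0.0574, 0.2677]
tool_rot: [0.751, 0.66, -0.0, -0.001]
ft_force: [-1.5, -0.4, -1.6]
grip_width: 0.0389
grip_force: 25.0
```

```bash
python3 - <<'E'
from h import *
a,d,P=cam('wrist');s,_,_=cam('scene');o=status.get_obs()
for u,v in((323,143),(323,120),(323,170)): print(px2w(P,d,u,v).round(4))
for u in range(200,440,15): print(u,px2w(P,d,u,125).round(3),end=' ')
print(o['position'],o['ft_force'],o['grip_width'])
w=cv2.resize(a,(400,300));c=cv2.resize(s[80:305,340:640],(400,300))
save(cv2.convertScaleAbs(np.hstack([w,c]),alpha=1.3),'f1.png')
E
```

```text
[0.6187 0.1275 0.3008]
[0.6197 0.1356 0.2989]
[0.6174 0.1179 0.3012]
200 [0.492 0.169 0.04 ] 215 [0.509 0.167 0.042] 230 [0.54  0.158 0.104] 245 [0.588 0.139 0.286] 260 [0.558 0.161 0.042] 275 [0.601 0.137 0.295] 290 [0.607 0.136 0.298] 305 [0.613 0.135 0.3  ] 320 [0.618 0.134 0.3  ] 335 [0.624 0.133 0.299] 350 [0.63  0.133 0.297] 365 [0.635 0.132 0.294] 380 [0.647 0.133 0.265] 395 [0.649 0.131 0.286] 410 [ 0.731  0.141 -0.001] 425 [ 0.749  0.139 -0.001] [0.60762357 0.05758449 0.26796383] [ 0.46935088  0.59905553 -0.88941891] 0.038755388507896955
```

View pics/f1.png

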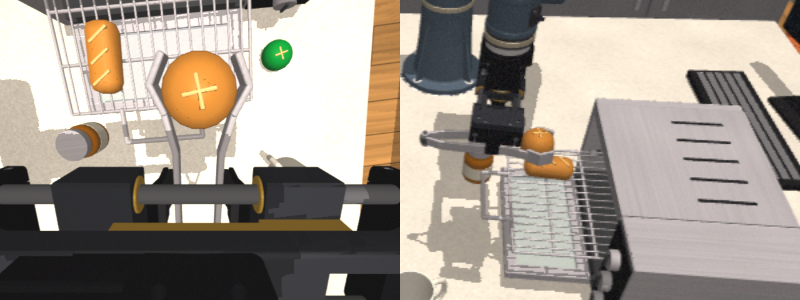

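The roll is held level in the tongs, its underside about 15 cm above the rack and clear of the oven. The rack is out, with the long roll still on it.

```bash
python3 -c "
from rig import order;print(order.hand_in())"
```

```text
the job is handed in; nothing more can be done
None
```

I pulled the rack out to its stop and left it out, then lifted the round roll level in the tongs to about 15 cm above the rack, clear of the oven. The job was handed in at about 16 s with the roll still held and the long roll still on the rack; the verdict was not shown.

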